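# Flush the inlet strainer and lock its plunger

## Robot

A 6-joint arm with a two-finger parallel gripper is mounted at the origin on the work surface. World frame = base frame: x ahead of the robot, y to its left, z up, the work surface at z = 0. Lengths are in m, angles in rad, forces in N, time in s.
With the tool pointing down it reaches from about 0.25 to 0.775 m from the base axis. Payload 4 kg.
Tool frame: the origin (TCP) lies at the very end of the fingers, on their centre line; the grasp point (between the pads) lies 19 mm behind it; z points along the fingers, y is the line along which they close (so a half turn about z gives the same grasp; the last joint's range is limited). The gripper opens to 94 mm and grips with 3 to 60 N. Pads are 16 mm wide; open, the fingers measure 119 mm over their backs; the gripper's body (75 mm by 177 mm) begins 78 mm behind the grasp point.
Start: joints at [-1.215, 0.087, 1.371, -0, 1.684, -0.103], TCP at [0.244, -0.493, 0.206] pointing down, gripper open.
Joint ranges: [-3.1, 3.1], [-0.76, 2.03], [0.27, 2.55], [-1.08, 4.22], [0.17, 2.65], [-2.57, 2.57]. Speed limits (rad/s): [2.79, 2.79, 3.14, 3.14, 3.14, 3.14].

## Interface

Orientations are given as a 3x3 rotation matrix whose columns are the frame's x, y, z axes.
In Python, from station import manip gives the robot as it stands.
- The arm moves only by the tool play_rows, never from a script. Its argument "series" is a list of rows, each an object of numbers: "dx", "dy", "dz": the shift along the tool's x, y, z in mm; "wx", "wy", "wz": the turn, a rotation vector about the tool's x, y, z in rad; "jaw": the opening in per cent of the stroke, from 0 (shut) to 100 (fully open). In form: [{"dx": .., "dy": .., "dz": .., "wx": .., "wy": .., "wz": .., "jaw": ..}, ...]. A call has 1 to 20 rows; each row shifts and turns the commanded pose from where the row before left it, along the tool's axes as they then stand; what a row does not reach is not made up. A row lasts 1/10 s, in which the tool goes at most 50 mm and 8.59 degrees, less where a joint would pass 70% of its speed; a pose out of reach is approached as far as the arm can. A call is refused whole if a number of a shift passes 50 or a number of a turn 0.15, either way. A call with a gripper value outside its range is refused whole. The fingers move at their own pace and stop on an object; "grip_force" is the grip in N (left out, the last holds). Time passes only in rows, so rows that do not move let the fingers close. It gives the time, the measured TCP pose, the force, the opening and the grip force at its end, in the units of the state.
- manip.get_state(): the state, without advancing time (a new reading comes with each control period).
- manip.read_camera(name): name is "scene" or "top" or "wrist"; returns the picture (400x640x3 uint8, red, green, blue); there is no depth.
- manip.camera_params(name): a dict with "fovy" (degrees; the focal length in pixels is half the picture's height over the tangent of half this angle, whatever the lens; pixels are square), "cx", "cy" (the principal point, pixels), "xyz" and "rotation" of the camera in the world; the wrist camera has in their place "mount" (4x4, takes a point from camera to tool coordinates, whose origin is the TCP and whose axes are the flange's). Camera axes: x right, y down, z forward; pixel columns grow to the right and rows downward; lengths in m; the calibration is good to about 2 mm. A picture is of the moment at which its call begins: read the wrist's pose just before it. camera_params takes no time and is no camera call.
- manip.hand_in(): hands the job in; it is judged then, once.
The state is a dict: "clock": time; "joint_positions": joint angles; "qvel": joint speeds; "effort": joint torques, N m; "ee_pos": TCP position; "tool_rot": TCP orientation; "ft_force": force on the tool from outside, world axes, zero at the start; "moment": the same for the moment, N m; "width": opening from 0.0 (shut) to 1.0 (fully open); "grasp_force": force on a finger pad.
Only numpy, scipy, OpenCV 4.12 (cv2) and the standard library are available. Lean on these libraries where they do the work, as an engineer would, in place of code of your own. Each camera call takes 0.05 s, during which the arm holds its last target. There are 200 camera calls.

## Task

Flush the strainer on the inlet manifold: pull the yellow sprung knob straight out to its stop, hold it there for two seconds, then ease it all the way back in without letting it snap. Then take the orange guard from its caddy bay, stand it on the manifold's grey base plate, and slide it, narrow end first, along the tapered dovetail way towards the block until it wedges tight with its upright in front of the knob. Let go, and do not disturb the valves, the shutoff or the other things.

Things in the scene. Friction and masses are not known exactly. Their poses are not given: they have to be found in the camera images.
- manifold: Fixed inlet manifold on the rubber mat (mat top 4 mm above the work surface). Origin on the mat under the middle of the block's front face; z up, +x into the block, away from the robot; y left. Plunger and way are on its -x side. Blue block x 0 to 100 mm, |y| to 135, 88 high; brass stubs at its ends to |y| 184. Grey grey base plate x -235 to 5, |y| to 65, 6 mm thick.
- pipe_foot (a point): Middle of the block's top between two fixed upright copper pipes, 26 mm thick, that rise 120 mm from the top at 85 mm to either side (manifold y).
- way_mouth (a point): On the base plate's top, middle of the mouth of the tapered dovetail way (manifold x -108). Axes as the manifold's. Two steel rails run from here 90 mm towards the block, 8 degrees to x each; free width 7 mm above the plate 65 mm here, 40 mm at manifold x -20; inner faces lean inwards over the part by 20 degrees; rail tops 17 mm above the plate. On its -x side the plate is bare, to stand the guard on.
- way_home (a point): On the base plate's top, where the guard's origin lies when wedged tight: manifold x -74, y 0. Axes as the manifold's. A push of about 12 N wedges it. The upright then stands 10 mm in front of the knob.
- plunger (a joint): Sprung flush plunger, travel in m: 0 = fully in (home), 0.030 = out at its hard stop; it moves along the manifold's -x. Spring pulls it in with 5 N at home and 11 N at the stop; let go, it snaps back.
- knob (a point): Centre of the yellow knob's waist, on the plunger's axis, moving with it; at home it lies 34 mm in front of the block's face (manifold x -34), 66 mm above the manifold's origin. Waist 26 mm in diameter, 24 mm long along x; at its outer (-x) end a flange 36 mm in diameter, 6 mm thick; behind it a 12 mm stem, 22 mm visible at home.
- guard: Loose orange guard, about 160 g: tapered dovetail foot 12 mm high with an upright block. Origin on the underside under the middle of the upright; z up, +x towards the narrow end (toe). Upright 24 mm (x) by 48 mm (y), to 80 mm above the underside. Foot x -19 to 54 mm; width 7 mm up: 61 mm at the tail, 40 mm at the toe; 5 mm wider at the underside. Goes in toe first, x along the manifold's x.
- caddy: Fixed grey caddy on the mat, left or right of the manifold. Origin under its middle, x along the bays. Outside 146 mm (x) by 230 mm (y); floor 4 mm thick; three bays side by side along y at -75, 0, 75 mm, each 70 mm wide and 136 mm long; walls between the bays 5 mm thick, 84 mm high; end lips 18 mm high. The guard starts upright in one bay, toe to +x, with 11 mm beside its upright: take it by its front and back; in the way only its sides and back are free.
- tray: Fixed blue open tray 170 (x) by 220 (y) by 35 mm on the mat on the other side; origin under its middle.
- dispenser: Loose white flip-cap bottle, 52 mm in diameter, 130 mm high, upright in a caddy bay; origin under it. Leave alone.
- sink_guard: Loose steel mesh sink guard, 62 mm in diameter, 26 mm high, in a caddy bay; origin under it. Leave alone.
- scrub_brush: Loose green brush 130 x 45 x 38 mm in the tray; origin under its middle. Leave alone.
- tape_spool: Loose white ring 54 mm in diameter, 16 mm high, in the tray; origin under it. Leave alone.
- funnel: Loose orange funnel standing on its 90 mm mouth, 95 mm high; origin under it. Leave alone.
- jar: Loose amber jar 60 mm in diameter, 75 mm high; origin under it. Leave alone.
- wrench: Loose wrench 170 mm long lying along its x. Leave alone.
- valve_left_rim (a point): Rim point of the red hand valve on top of the block at manifold x 34, y 85 mm (52 mm in diameter, top at height 114). Leave alone.
- valve_right_rim (a point): The same for the valve at y -85 mm. Leave alone.
- shutoff_rim (a point): Rim point of the small turning shutoff knob on top of the block between the valves, manifold x 45, y 0 (26 mm in diameter, top at height 106). Leave alone.
There are look-alikes about, which are no part of the job. Leave any brown or pink look-alike of the guard alone.

How it is judged:
On the way, in this order (a step that is already met when the one before it is completed fails the run):
1. the plunger is held out at its stop (within 3 mm) for 1.5 s (value of joint plunger above 0.027 m), for 1.5 s.
2. the plunger is back home (within 3 mm) (value of joint plunger below 0.003 m), for 0.2 s.
3. the guard is wedged home in the dovetail way (x of guard in the frame of manifold between -0.078 and -0.068 m and y of guard in the frame of manifold between -0.004 and 0.004 m and z of guard in the frame of manifold between 0.003 and 0.01 m and angle between the x axis of guard and the x axis of manifold, either way round below 0.07 rad and angle between guard's own z axis and vertical below 0.07 rad), for 0.2 s.
At the end, for the whole second after the job is handed in: The guard stands upright in the way, at rest, its origin 68 to 78 mm in front of the block's face (wedged: about 74), within 4 mm of the way's middle, within 0.07 rad of its direction and upright; the plunger is within 3 mm of fully in (all of step 3 and value of joint plunger below 0.003 m and linear speed of guard below 0.01 m/s); the robot touches nothing.
It fails at once if the plunger is let snap back (faster than 0.35 m/s) (velocity of joint plunger below -0.35 m/s).
It fails at once if a bystander is moved by more than 20 mm (distance of any of dispenser, sink_guard, scrub_brush, tape_spool, funnel, jar, wrench from where it was at the start of the episode above 0.02 m).
It fails at once if a valve or the shutoff is turned (its rim point moved more than 6 mm) (distance of any of valve_left_rim, valve_right_rim, shutoff_rim from where it was at the start of the episode above 0.006 m).
It also fails if it takes over 72 s, if anything falls off the work surface, if the arm or the gripper's body presses on something with over 40 N, if the wrist force passes 120 N, or if a joint passes its speed limit or range.

## Working session

There is one attempt and no reset: what is moved stays moved. The work goes in short steps, Python scripts to look and compute and a tool call to move; the robot and the scene stay as the last step left them, time stands still between calls to the robot, and variables do not carry over. Pictures are saved under pics/ and viewed, at most 10 in all, crops included, and the job is handed in when it is done.

Besides the shell and the picture viewer there is one more tool, called after "Call:" as name([rows], argument=value, ...), one row to a line, values as JSON. play_rows: Moves the arm, as the interface text tells. Its arguments: {"type":"object","properties":{"series":{"type":"array","items":{"type":"object","properties":{"dx":{"type":"number"},"dy":{"type":"number"},"dz":{"type":"number"},"wx":{"type":"number"},"wy":{"type":"number"},"wz":{"type":"number"},"jaw":{"type":"number"}}}},"grip_force":{"type":"number"}},"required":["series"]}

```bash
mkdir -p pics; ls; python3 - <<'E'
from station import manip
import cv2, numpy as np
s=manip.get_state(); print(s)
for n in("scene","top","wrist"):
    print(n,manip.camera_params(n))
    if n!="wrist":
        im=manip.read_camera(n); cv2.imwrite(f"pics/{n}0.png",im[:,:,::-1])
E
```

```text
pics
{'clock': 0.0, 'joint_positions': array([-1.21511537e+00,  8.79378658e-02,  1.37224146e+00, -2.01355769e-05,
        1.68357702e+00, -1.03111329e-01]), 'qvel': array([ 0.00082468, -0.00055444, -0.00052669,  0.00058992, -0.00114746,
       -0.00012114]), 'effort': array([-1.63345503e-04, -3.40186858e+01, -3.02426291e+01,  7.17604277e-02,
        3.29782872e-02, -1.73851477e-04]), 'ee_pos': array([ 0.24337048, -0.49262106,  0.20432002]), 'tool_rot': array([[ 8.96589078e-01,  4.42862766e-01, -7.72217553e-04],
       [ 4.42863393e-01, -8.96586822e-01,  2.02130469e-03],
       [ 2.02800505e-04, -2.15426659e-03, -9.99997659e-01]]), 'ft_force': array([ 0.08676892, -0.15399188,  0.13917798]), 'moment': array([ 0.06728954,  0.00169399, -0.00132897]), 'grasp_force': 0.0, 'width': 1.0015121747909672}
scene {'fovy': 54.41585292047605, 'cx': 322.15738398771157, 'cy': 203.92568524039055, 'xyz': array([ 0.99895668, -0.66581088,  0.69790799]), 'rotation': array([[ 0.83845688,  0.3045447 , -0.45193207],
       [ 0.54483739, -0.45029149,  0.70738235],
       [ 0.01192838, -0.83933908, -0.54347734]])}
top {'fovy': 42.587371387389766, 'cx': 325.88889999866734, 'cy': 213.25246052895704, 'xyz': array([0.28368824, 0.10074097, 1.52340928]), 'rotation': array([[ 0.02590312, -0.98690038,  0.15923777],
       [-0.99951881, -0.02828771, -0.01272624],
       [ 0.017064  , -0.1588315 , -0.98715823]])}
wrist {'fovy': 71.45388025130327, 'cx': 318.34682065494997, 'cy': 201.4389915192065, 'mount': array([[ 1.48652093e-04, -9.62922054e-01, -2.69779719e-01,
         7.81829903e-02],
       [ 9.99999536e-01,  4.00054262e-04, -8.76897080e-04,
         1.30907555e-03],
       [ 9.52310064e-04, -2.69779463e-01,  9.62921666e-01,
        -1.78799576e-01],
       [ 0.00000000e+00,  0.00000000e+00,  0.00000000e+00,
         1.00000000e+00]])}
```

View pics/top0.png

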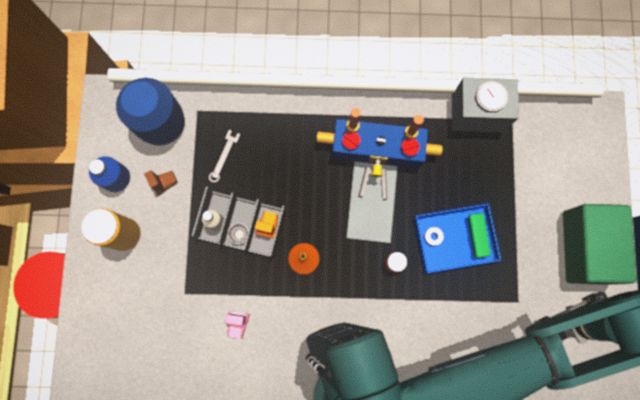

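View pics/scene0.png

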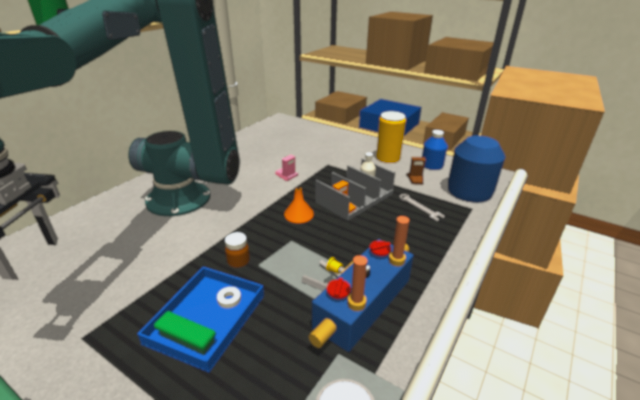

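The top view has the manifold at about (380,140), the knob at (377,170), the caddy at (240,222) and the tray at (458,238). Four things could be taken for the guard:
- orange piece in the right-hand caddy bay (265,223)
- brown look-alike (160,180)
- pink look-alike (237,324)
- orange funnel (304,258)

I choose the caddy one and will check it in a crop. Next I measure.

```bash
cat > h.py <<'E'
import numpy as np, cv2
from station import manip
def cam(n,st=None):
    p=manip.camera_params(n); f=200/np.tan(np.radians(p["fovy"])/2)
    if n=="wrist":
        s=st or manip.get_state(); M=np.eye(4); M[:3,:3]=s["tool_rot"]; M[:3,3]=s["ee_pos"]; T=M@p["mount"]
        return T[:3,3],T[:3,:3],f,p["cx"],p["cy"]
    return np.array(p["xyz"]),np.array(p["rotation"]),f,p["cx"],p["cy"]
def ray(c,uv):
    o,R,f,cx,cy=c; d=R@np.array([(uv[0]-cx)/f,(uv[1]-cy)/f,1.]); return o,d/np.linalg.norm(d)
def onz(c,uv,z):
    o,d=ray(c,uv); return o+d*(z-o[2])/d[2]
def proj(c,P):
    o,R,f,cx,cy=c; q=R.T@(np.asarray(P)-o); return np.array([cx+f*q[0]/q[2],cy+f*q[1]/q[2]])
def tri(c1,u1,c2,u2):
    o1,d1=ray(c1,u1);o2,d2=ray(c2,u2)
    t=np.linalg.lstsq(np.c_[d1,-d2],o2-o1,rcond=None)[0]
    a,b=o1+t[0]*d1,o2+t[1]*d2; return (a+b)/2,np.linalg.norm(a-b)
def blobs(im,lo,hi,amin=15):
    h=cv2.cvtColor(im,cv2.COLOR_RGB2HSV); m=cv2.inRange(h,np.array(lo),np.array(hi))
    n,l,s,c=cv2.connectedComponentsWithStats(m)
    return [(s[i,4],c[i].round(1),s[i,:4],(l==i).astype(np.uint8)) for i in range(1,n) if s[i,4]>=amin]
E
python3 - <<'E'
from h import *
t=cv2.imread("pics/top0.png")[:,:,::-1].copy(); s=cv2.imread("pics/scene0.png")[:,:,::-1].copy()
C=dict(red=((0,180,120),(4,255,255)),orange=((8,170,120),(19,255,255)),yellow=((22,170,140),(32,255,255)),blue=((105,150,60),(120,255,255)),plate=((20,0,110),(100,40,190)))
for n,im in(("top",t),("scene",s)):
    c=cam(n)
    for k,(a,b) in C.items():
        for x in blobs(im,a,b,12):
            if n=="top" and k=="plate" and x[0]<800: continue
            r=cv2.minAreaRect(cv2.findContours(x[3],0,2)[0][0])
            print(n,k,x[0],x[1],x[2],[np.round(v,1) for v in r[:2]],round(r[2],1))
cr=t[100:300,180:510]; 
w=s[150:300,240:480]
out=np.zeros((590,800,3),np.uint8)
a=cv2.resize(t[125:275,180:290],None,fx=3.9,fy=3.9,interpolation=2);b=cv2.resize(t[100:250,310:400],None,fx=3.9,fy=3.9,interpolation=2)
o=np.hstack([a,b])[:590,:800]; cv2.imwrite("pics/crop1.png",o[:,:,::-1]); print(o.shape)
E
```

```text
top red 184 [350.9 139.8] [344 132  15  16] [array([351. , 139.5]), array([15., 14.])] 90.0
top red 182 [409.8 146.6] [403 139  15  16] [array([409.8, 146.8]), array([14.8, 14.1])] 45.0
top red 2554 [ 39.7 284.6] [ 14 253  50  65] [array([ 37.3, 283.6]), array([45.8, 65. ])] 6.2
top orange 36 [324.6 140.2] [317 138  16   5] [array([324.4, 140.4]), array([15.3,  2.8])] 7.6
top orange 37 [434.1 152.6] [427 151  15   4] [array([433.9, 152.7]), array([14. ,  2.8])] 5.7
top orange 79 [113.  232.6] [ 99 212  22  34] [array([111.8, 230.4]), array([13.5, 35.1])] 22.1
top orange 15 [262.3 217.5] [260 212   5  10] [array([262.8, 216.9]), array([1.8, 9.8])] 24.0
top orange 133 [268. 230.] [256 215  21  23] [array([269.8, 228.7]), array([14.7, 26.2])] 53.6
top orange 761 [303.4 258.1] [288 243  32  31] [array([303.5, 258. ]), array([30.4, 30.4])] 45.0
top yellow 75 [376.9 170. ] [373 165   9  11] [array([377., 170.]), array([10.,  8.])] 90.0
top yellow 95 [269.2 217.5] [264 212  11  12] [array([269.2, 217.6]), array([9.5, 9.8])] 18.4
top yellow 87 [263.7 226.2] [257 222  15   9] [array([263.6, 2
[... 7682 characters left out ...]
8.5])] 71.6
scene plate 286 [ 95.3 383.7] [ 78 365  33  35] [array([ 94., 385.]), array([18.4, 39.6])] 45.0
scene plate 592 [ 40.9 385.9] [  0 370  75  30] [array([ 37.5, 385.5]), array([28.4, 73.9])] 87.3
scene plate 41 [ 79.7 380.4] [ 77 376   7  10] [array([ 79.7, 380.4]), array([5.2, 9.1])] 21.8
scene plate 70 [143.5 392.5] [134 385  20  15] [array([142.8, 392.8]), array([23.5,  5. ])] 40.6
scene plate 39 [103.9 394.1] [101 389   7  11] [array([103.9, 393.6]), array([ 4.9, 10.4])] 14.0
scene plate 55 [ 68.5 394.2] [ 64 390  13   9] [array([ 70.2, 394.2]), array([ 6.9, 13.2])] 77.5
scene plate 16 [132.9 397.3] [131 395   5   5] [array([133. , 397.5]), array([3.6, 4. ])] 63.4
(585, 780, 3)
```

View pics/crop1.png

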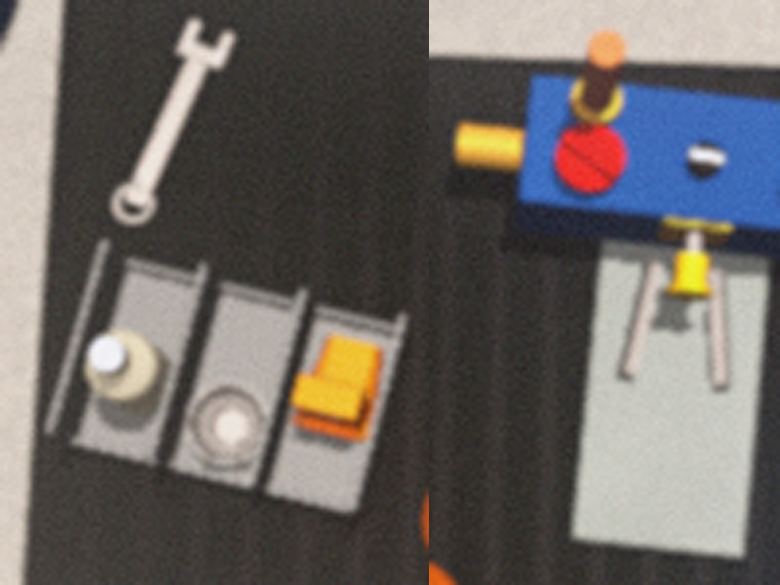

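The crop confirms the orange guard in the bay nearest the manifold, upright at crop (328,395) with its toe up and to the right. The knob is at crop (690,275) between the rails. Now the frames.

```bash
python3 - <<'E'
from h import *
t=cv2.imread("pics/top0.png")[:,:,::-1].copy(); s=cv2.imread("pics/scene0.png")[:,:,::-1].copy()
c=cam("top"); cs=cam("scene")
L=onz(c,(350.9,139.8),.118);R=onz(c,(409.8,146.6),.118)
print("valves",L,R,np.linalg.norm(L-R))
for a,b in(((350.9,139.8),(379.9,247.2)),((409.8,146.6),(338,288.5)),((377,170),(333.2,264.4))): print("tri",tri(c,a,cs,b))
ey=(L-R)/np.linalg.norm(L-R); ex=np.array([ey[1],-ey[0],0])
print("yaw",np.arctan2(ex[1],ex[0]),"origin",(L+R)/2-.034*ex)
# plate by threshold
h=cv2.cvtColor(t,cv2.COLOR_RGB2HSV)
m=((h[:,:,2]>110)&(h[:,:,1]<50)).astype(np.uint8); m[:,:335]=0;m[:,410:]=0;m[:160]=0;m[250:]=0
n,l,st,ce=cv2.connectedComponentsWithStats(m); i=1+np.argmax(st[1:,4]); print(st[i])
pts=cv2.findContours((l==i).astype(np.uint8),0,1)[0]; pts=max(pts,key=len).reshape(-1,2)
W=np.array([onz(c,p,.010)[:2] for p in pts]).astype(np.float32)
r=cv2.minAreaRect(W); print("plate",r, cv2.boxPoints(r))
k=onz(c,(377,170),.070);print("knob",k)
# guard upright top (z .088): yellow-ish top face
q=onz(c,(180+328/3.9,125+395/3.9),.088);print("guard upright top",q)
# caddy wall tops at far ends (z .088): crop px ends
for p in((105,243),(52,430),(203,266),(302,292),(402,317)): print(onz(c,(180+p[0]/3.9,125+p[1]/3.9),.088))
for p in((75,440),(352,512)): print("floor",onz(c,(180+p[0]/3.9,125+p[1]/3.9),.022))
E
```

```text
valves [0.72382085 0.01702991 0.118     ] [ 0.70901825 -0.15081108  0.118     ] 0.16849248338836245
tri (array([0.72680692, 0.01686689, 0.11016772]), np.float64(0.0011938311680882766))
tri (array([ 0.71256462, -0.15233777,  0.10775932]), np.float64(0.0010732920715385496))
tri (array([ 0.64798701, -0.0631336 ,  0.07642695]), np.float64(0.000976940629242893))
yaw -0.08796663359118745 origin [ 0.68255101 -0.06390357  0.118     ]
[ 347  164   50   79 3143]
plate ((0.5652012825012207, -0.055646710097789764), (0.1333448886871338, 0.23055781424045563), 85.16280364990234) [[ 0.44471082 -0.11236082]
 [ 0.6744475  -0.13180256]
 [ 0.6856917   0.0010674 ]
 [ 0.4559551   0.02050914]]
knob [ 0.6500095  -0.06357567  0.07      ]
guard upright top [0.47309164 0.25523798 0.088     ]
[0.5802814  0.42259442 0.088     ]
[0.44216659 0.45192197 0.088     ]
[0.56528901 0.35040205 0.088     ]
[0.54812819 0.27752399 0.088     ]
[0.53176827 0.20412915 0.088     ]
floor [0.44239    0.45037224 0.022     ]
floor [0.39404411 0.24044512 0.022     ]
```

```bash
cat >> h.py <<'E'
YM=-.0875; OM=np.array([.6826,-.0635]); EX=np.array([np.cos(YM),np.sin(YM)]); EY=np.array([-EX[1],EX[0]])
def man(x,y,z): return np.r_[OM+x*EX+y*EY,.004+z]
def inman(P): d=np.asarray(P)[:2]-OM; return np.r_[d@EX,d@EY,P[2]-.004]*1000
def plan(P,yaw):
    """wz to turn, then shift (mm) in the turned tool axes (tool straight down)"""
    s=manip.get_state(); R=s["tool_rot"]; y0=np.arctan2(R[1,0],R[0,0]); wz=-((yaw-y0+np.pi)%(2*np.pi)-np.pi)
    X=np.array([np.cos(yaw),np.sin(yaw),0]);Y=np.array([X[1],-X[0],0]); d=np.asarray(P)-s["ee_pos"]
    print("t",round(s["clock"],2),"pos",s["ee_pos"].round(4),"wz",wz.round(4),"shift mm",(np.array([d@X,d@Y,-d[2]])*1000).round(1),"tilt",R[:2,2].round(4),"f",s["ft_force"].round(1),"w",round(s["width"]*94,1),"gf",s["grasp_force"])
E
python3 -c "
from h import *
plan(man(-.07,0,.25),YM)"
```

```text
t 0.1 pos [ 0.2434 -0.4927  0.2044] wz 0.5463 shift mm [ 330.  -465.9  -49.6] tilt [-0.0007  0.0018] f [ 0.7  0.4 -0.1] w 94.0 gf 0.0
```

Call:
play_rows([
  {"dz": -25, "wz": 0.137},
  {"dz": -25, "wz": 0.137},
  {"wz": 0.136},
  {"wz": 0.136},
  {"dx": 24, "dy": -33},
  {"dx": 25.5, "dy": -36},
  {"dx": 25.5, "dy": -36},
  {"dx": 25.5, "dy": -36},
  {"dx": 25.5, "dy": -36},
  {"dx": 25.5, "dy": -36},
  {"dx": 25.5, "dy": -36},
  {"dx": 25.5, "dy": -36},
  {"dx": 25.5, "dy": -36},
  {"dx": 25.5, "dy": -36},
  {"dx": 25.5, "dy": -36},
  {"dx": 25.5, "dy": -36},
  {"dx": 25.5, "dy": -37},
  {"dx": 0},
  {"dx": 0},
], grip_force=30)

```text
schema error: expected keys dx, dy, dz, wx, wy, wz, jaw
```

```bash
python3 - <<'E'
from h import *
plan(man(-.07,0,.25),YM)
st=manip.get_state(); im=manip.read_camera("wrist"); np.save("w1.npy",im); c=cam("wrist",st)
v=im[:,:,::-1].copy()
for P in [man(-.034,0,.066),man(-.108,0,.006),man(-.235,.065,.006),man(-.235,-.065,.006),man(.034,.085,.114),man(.034,-.085,.114),man(-.108,.0325,.013),man(-.02,.02,.013)]:
    p=proj(c,P); print(p.round(1)); cv2.drawMarker(v,tuple(int(a) for a in p.round()),(255,0,255),0,9,1)
cv2.imwrite("pics/w1.png",v)
for k,(a,b) in dict(red=((0,180,100),(4,255,255)),yellow=((22,150,100),(34,255,255))).items():
    for x in blobs(im,a,b,60): print(k,x[0],x[1],x[2])
E
```

```text
t 0.1 pos [ 0.2434 -0.4927  0.2044] wz 0.5463 shift mm [ 330.  -465.9  -49.6] tilt [-0.0007  0.0018] f [ 0.7  0.4 -0.1] w 94.0 gf 0.0
[ -15.6 -668.7]
[  42.2 -356.5]
[ -62.3 -239.8]
[  69.  -149.2]
[ -365.6 -1547.6]
[   91.3 -1024. ]
[  -3.3 -399.8]
[  40.9 -535.1]
```

View pics/w1.png

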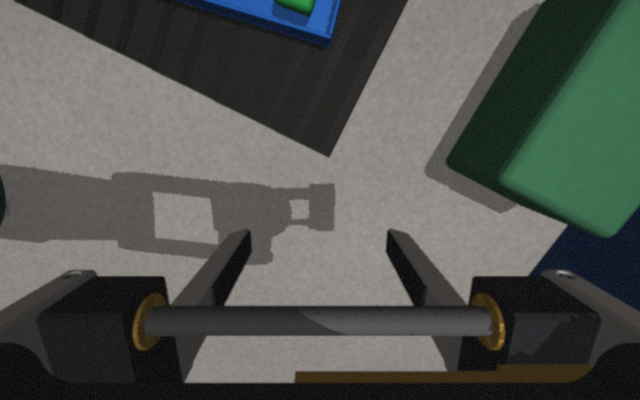

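The picture shows the gripper at the start pose (fingertips near (245,235) and (395,235)), because the move was refused: every row needs all its keys. Sending it again in full.

Call:
play_rows([
  {"dx": 0, "dy": 0, "dz": -25, "wx": 0, "wy": 0, "wz": 0.137, "jaw": 100},
  {"dx": 0, "dy": 0, "dz": -25, "wx": 0, "wy": 0, "wz": 0.137, "jaw": 100},
  {"dx": 0, "dy": 0, "dz": 0, "wx": 0, "wy": 0, "wz": 0.136, "jaw": 100},
  {"dx": 0, "dy": 0, "dz": 0, "wx": 0, "wy": 0, "wz": 0.136, "jaw": 100},
  {"dx": 24, "dy": -34, "dz": 0, "wx": 0, "wy": 0, "wz": 0, "jaw": 100},
  {"dx": 25.5, "dy": -36, "dz": 0, "wx": 0, "wy": 0, "wz": 0, "jaw": 100},
  {"dx": 25.5, "dy": -36, "dz": 0, "wx": 0, "wy": 0, "wz": 0, "jaw": 100},
  {"dx": 25.5, "dy": -36, "dz": 0, "wx": 0, "wy": 0, "wz": 0, "jaw": 100},
  {"dx": 25.5, "dy": -36, "dz": 0, "wx": 0, "wy": 0, "wz": 0, "jaw": 100},
  {"dx": 25.5, "dy": -36, "dz": 0, "wx": 0, "wy": 0, "wz": 0, "jaw": 100},
  {"dx": 25.5, "dy": -36, "dz": 0, "wx": 0, "wy": 0, "wz": 0, "jaw": 100},
  {"dx": 25.5, "dy": -36, "dz": 0, "wx": 0, "wy": 0, "wz": 0, "jaw": 100},
  {"dx": 25.5, "dy": -36, "dz": 0, "wx": 0, "wy": 0, "wz": 0, "jaw": 100},
  {"dx": 25.5, "dy": -36, "dz": 0, "wx": 0, "wy": 0, "wz": 0, "jaw": 100},
  {"dx": 25.5, "dy": -36, "dz": 0, "wx": 0, "wy": 0, "wz": 0, "jaw": 100},
  {"dx": 25.5, "dy": -36, "dz": 0, "wx": 0, "wy": 0, "wz": 0, "jaw": 100},
  {"dx": 25.5, "dy": -36, "dz": 0, "wx": 0, "wy": 0, "wz": 0, "jaw": 100},
  {"dx": 0, "dy": 0, "dz": 0, "wx": 0, "wy": 0, "wz": 0, "jaw": 100},
  {"dx": 0, "dy": 0, "dz": 0, "wx": 0, "wy": 0, "wz": 0, "jaw": 100},
  {"dx": 0, "dy": 0, "dz": 0, "wx": 0, "wy": 0, "wz": 0, "jaw": 100},
], grip_force=30)

```text
clock: 2.15
ee_pos: [0.6123, -0.0585, 0.2554]
tool_rot: [[0.996, -0.088, -0.001], [-0.088, -0.996, -0.001], [-0.001, 0.001, -1.0]]
ft_force: [0.1, -0.4, -0.5]
width: 1.0
grasp_force: 0.0
```

```bash
python3 - <<'E'
from h import *
plan(man(-.07,0,.25),YM)
st=manip.get_state(); im=manip.read_camera("wrist"); np.save("w2.npy",im); c=cam("wrist",st)
v=im[:,:,::-1].copy()
for P in [man(-.034,0,.066),man(-.108,0,.006),man(-.235,.065,.006),man(-.235,-.065,.006),man(.034,.085,.114),man(.034,-.085,.114),man(-.108,.0325,.013),man(-.02,.02,.013)]:
    p=proj(c,P); print(p.round(1)); cv2.drawMarker(v,tuple(int(a) for a in p.round()),(255,0,255),0,9,1)
cv2.imwrite("pics/w2.png",v)
for k,(a,b) in dict(red=((0,180,100),(4,255,255)),yellow=((22,150,100),(34,255,255))).items():
    for x in blobs(im,a,b,60): print(k,x[0],x[1],x[2])
E
```

```text
t 2.15 pos [ 0.6123 -0.0585  0.2554] wz -0.0007 shift mm [ 0.4 -1.2  1.4] tilt [-0.0007 -0.0006] f [ 0.1 -0.4 -0.5] w 94.0 gf 0.0
[316.6 157.2]
[317.  199.8]
[279.  271.6]
[355.2 271.6]
[236.7  98.6]
[395.6  98.5]
[296.1 201. ]
[303.2 143.4]
red 1708 [395.1  94.8] [373  71  46  49]
red 1699 [240.1  95.7] [218  72  45  48]
yellow 133 [247.4  50.3] [238  31  17  37]
yellow 643 [451.8  83.5] [435  74  35  20]
yellow 546 [183.4  85. ] [167  76  34  20]
yellow 487 [318.  158.3] [306 145  26  26]
yellow 200 [130.  254.4] [124 246  19  23]
```

View pics/w2.png

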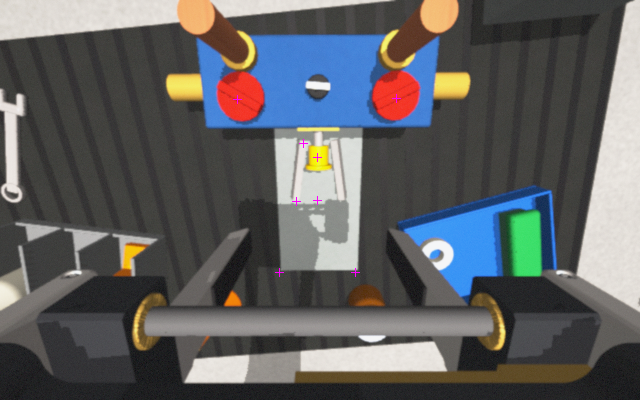

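The wrist view shows the manifold with the knob at (318,158), the rails from (297,200) and (343,200) towards the block, and the plate's front edge near row 270. My predicted points sit 2–3 px off, so I refine from this view.

```bash
python3 - <<'E'
from h import *
im=np.load("w2.npy"); s=manip.get_state(); c=cam("wrist",s)
h=cv2.cvtColor(im,cv2.COLOR_RGB2HSV)
L=onz(c,(240.1,95.7),.118);R=onz(c,(395.1,94.8),.118)
print("valves",inman(L),inman(R),np.linalg.norm(L-R))
x=[b for b in blobs(im,(22,150,100),(34,255,255),60) if 300<b[1][0]<330 and b[1][1]>140][0][3]
for r in range(143,173):
    u=np.where(x[r])[0]
    if len(u): print(r,u.min(),u.max(),end="; ")
print()
# block front top edge z=.092, plate edges at z .010 and front edge
b=cv2.inRange(h,(105,120,60),(120,255,255))
for u in (220,260,380,420):
    r=np.where(b[100:140,u])[0].max()+100; print("block lower edge",u,r,inman(onz(c,(u,r+.5),.092)),inman(onz(c,(u,r+.5),.06)))
for r in (185,215,230,250,262):
    g=(h[r,:,1]<45)&(h[r,:,2]>55)&(h[r,:,0]<200); row=h[r,240:400]; 
    d=np.diff(cv2.GaussianBlur(im[r:r+1].sum(2).astype(np.float32),(5,1),0)[0]); l=265+np.argmax(d[265:295]); q=340+np.argmin(d[340:375])
    print("plate",r,l,q,inman(onz(c,(l+.5,r),.010)),inman(onz(c,(q+.5,r),.010)))
col=cv2.GaussianBlur(im.sum(2).astype(np.float32),(5,5),0)
for u in(290,300,345,352):
    d=np.diff(col[:,u]); r=255+np.argmin(d[255:285]); print("front",u,r,inman(onz(c,(u,r+.5),.010)))
E
```

```text
valves [ 37.00559259  80.82753826 114.        ] [ 37.69413149 -84.64560129 114.        ] 0.16547457206195781
145 312 312; 146 309 327; 147 309 327; 148 309 327; 149 309 327; 150 309 327; 151 309 327; 152 309 327; 153 309 327; 154 309 327; 155 309 327; 156 309 327; 157 309 327; 158 309 327; 159 309 327; 160 309 327; 161 309 327; 162 309 327; 163 309 328; 164 307 329; 165 306 331; 166 306 331; 167 306 331; 168 306 329; 169 308 326; 170 314 319; 
block lower edge 220 128 [  2.69630904 114.51470956  88.        ] [  2.15273894 125.49756766  56.        ]
block lower edge 260 128 [ 2.63972616 66.83411121 88.        ] [ 2.09086849 73.36130115 56.        ]
block lower edge 380 127 [  3.62144178 -76.06738215  88.        ] [  3.16432371 -82.89408574  56.        ]
block lower edge 420 126 [   4.71394621 -123.54258635   88.        ] [   4.35892076 -134.80576439   56.        ]
plate 185 276 360 [-84.05333209  62.7606318    6.        ] [-84.18479407 -68.25080358   6.        ]
plate 215 277 359 [-133.3371664   63.2186299    6.       ] [-133.45547843  -68.60474032    6.        ]
plate 230 278 358 [-159.13373207   62.64177427    6.        ] [-159.24371783  -67.97387827    6.        ]
plate 250 279 357 [-194.80798051   62.3999813     6.        ] [-194.90752311  -67.65708371    6.        ]
plate 262 280 357 [-216.95031207   61.57414601    6.        ] [-217.04365814  -68.47353675    6.        ]
front 290 270 [-232.99396185   45.98684957    6.        ]
front 300 269 [-231.10418209   28.90234944    6.        ]
front 345 269 [-231.1568503   -47.71617286    6.        ]
front 352 269 [-231.16504157  -59.63234139    6.        ]
```

```bash
sed -i 's/^YM=.*/YM=-.0855; EX=np.array([np.cos(YM),np.sin(YM)]); EY=np.array([-EX[1],EX[0]]); OM=np.array([.6826,-.0635])+.0027*EX-.0023*EY/' h.py; python3 -c "
from h import *
plan(man(-.036,0,.047),YM)"
```

```text
t 2.2 pos [ 0.6123 -0.0588  0.2556] wz -0.0033 shift mm [ 37.2   0.9 204.6] tilt [-0.0001 -0.0005] f [-0.3 -0.6  0.2] w 93.7 gf 0.0
```

Call:
play_rows([
  {"dx": 18, "dy": 0.5, "dz": 0, "wx": 0, "wy": 0, "wz": -0.003, "jaw": 65},
  {"dx": 19, "dy": 0.5, "dz": 0, "wx": 0, "wy": 0, "wz": 0, "jaw": 65},
  {"dx": 0, "dy": 0, "dz": 45, "wx": 0, "wy": 0, "wz": 0, "jaw": 65},
  {"dx": 0, "dy": 0, "dz": 45, "wx": 0, "wy": 0, "wz": 0, "jaw": 65},
  {"dx": 0, "dy": 0, "dz": 40, "wx": 0, "wy": 0, "wz": 0, "jaw": 65},
  {"dx": 0, "dy": 0, "dz": 30, "wx": 0, "wy": 0, "wz": 0, "jaw": 65},
  {"dx": 0, "dy": 0, "dz": 25, "wx": 0, "wy": 0, "wz": 0, "jaw": 65},
  {"dx": 0, "dy": 0, "dz": 19, "wx": 0, "wy": 0, "wz": 0, "jaw": 65},
  {"dx": 0, "dy": 0, "dz": 0, "wx": 0, "wy": 0, "wz": 0, "jaw": 65},
  {"dx": 0, "dy": 0, "dz": 0, "wx": 0, "wy": 0, "wz": 0, "jaw": 65},
  {"dx": 0, "dy": 0, "dz": 0, "wx": 0, "wy": 0, "wz": 0, "jaw": 65},
], grip_force=35)

```text
clock: 3.3
ee_pos: [0.6507, -0.0627, 0.0538]
tool_rot: [[0.996, -0.085, 0.004], [-0.085, -0.996, -0.001], [0.004, 0.0, -1.0]]
ft_force: [0.4, -0.8, 0.4]
width: 0.651
grasp_force: 0.0
```

```bash
python3 - <<'E'
from h import *
plan(man(-.036,0,.047),YM)
im=manip.read_camera("wrist"); s=manip.read_camera("scene")
o=np.hstack([cv2.resize(im[0:300,170:470],(400,400)),cv2.resize(s[200:340,260:400],(400,400))])
cv2.imwrite("pics/w3.png",o[:,:,::-1])
E
```

```text
t 3.3 pos [ 0.6507 -0.0627  0.0538] wz 0.0003 shift mm [-1.5  0.3  2.8] tilt [ 0.0036 -0.0008] f [ 0.4 -0.8  0.4] w 61.2 gf 0.0
```

View pics/w3.png

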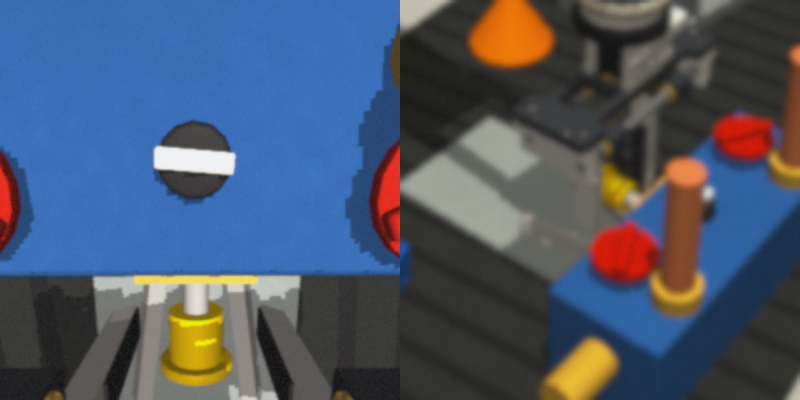

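The fingers straddle the knob, which sits at about (195,340) in the left half, nearly centred between them. Close.

Call:
play_rows([
  {"dx": -1.5, "dy": 0, "dz": 2, "wx": 0, "wy": 0, "wz": 0, "jaw": 65},
  {"dx": 0, "dy": 0, "dz": 0, "wx": 0, "wy": 0, "wz": 0, "jaw": 10},
  {"dx": 0, "dy": 0, "dz": 0, "wx": 0, "wy": 0, "wz": 0, "jaw": 10},
  {"dx": 0, "dy": 0, "dz": 0, "wx": 0, "wy": 0, "wz": 0, "jaw": 10},
  {"dx": 0, "dy": 0, "dz": 0, "wx": 0, "wy": 0, "wz": 0, "jaw": 10},
  {"dx": 0, "dy": 0, "dz": 0, "wx": 0, "wy": 0, "wz": 0, "jaw": 10},
  {"dx": 0, "dy": 0, "dz": 0, "wx": 0, "wy": 0, "wz": 0, "jaw": 10},
  {"dx": 0, "dy": 0, "dz": 0, "wx": 0, "wy": 0, "wz": 0, "jaw": 10},
], grip_force=35)

```text
clock: 4.2
ee_pos: [0.6492, -0.0615, 0.0495]
tool_rot: [[0.996, -0.084, 0.002], [-0.084, -0.996, 0.0], [0.002, -0.0, -1.0]]
ft_force: [4.5, 1.1, -2.8]
width: 0.263
grasp_force: 57.5
```

Call:
play_rows([
  {"dx": -2, "dy": 0, "dz": 0, "wx": 0, "wy": 0, "wz": 0, "jaw": 10},
  {"dx": -3, "dy": 0, "dz": 0, "wx": 0, "wy": 0, "wz": 0, "jaw": 10},
  {"dx": -3, "dy": 0, "dz": 0, "wx": 0, "wy": 0, "wz": 0, "jaw": 10},
  {"dx": -3, "dy": 0, "dz": 0, "wx": 0, "wy": 0, "wz": 0, "jaw": 10},
  {"dx": -3, "dy": 0, "dz": 0, "wx": 0, "wy": 0, "wz": 0, "jaw": 10},
  {"dx": -3, "dy": 0, "dz": 0, "wx": 0, "wy": 0, "wz": 0, "jaw": 10},
  {"dx": -3, "dy": 0, "dz": 0, "wx": 0, "wy": 0, "wz": 0, "jaw": 10},
  {"dx": -3, "dy": 0, "dz": 0, "wx": 0, "wy": 0, "wz": 0, "jaw": 10},
  {"dx": -3, "dy": 0, "dz": 0, "wx": 0, "wy": 0, "wz": 0, "jaw": 10},
  {"dx": -2, "dy": 0, "dz": 0, "wx": 0, "wy": 0, "wz": 0, "jaw": 10},
  {"dx": 0, "dy": 0, "dz": 0, "wx": 0, "wy": 0, "wz": 0, "jaw": 10},
  {"dx": 0, "dy": 0, "dz": 0, "wx": 0, "wy": 0, "wz": 0, "jaw": 10},
], grip_force=35)

```text
clock: 5.4
ee_pos: [0.6232, -0.0594, 0.0495]
tool_rot: [[0.996, -0.084, 0.007], [-0.084, -0.996, -0.0], [0.007, -0.0, -1.0]]
ft_force: [10.5, 0.2, -6.3]
width: 0.268
grasp_force: 58.5
```

Call:
play_rows([
  {"dx": -2, "dy": 0, "dz": 0, "wx": 0, "wy": 0, "wz": 0, "jaw": 10},
  {"dx": -2, "dy": 0, "dz": 0, "wx": 0, "wy": 0, "wz": 0, "jaw": 10},
  {"dx": -2, "dy": 0, "dz": 0, "wx": 0, "wy": 0, "wz": 0, "jaw": 10},
  {"dx": 0, "dy": 0, "dz": 0, "wx": 0, "wy": 0, "wz": 0, "jaw": 10},
  {"dx": 0, "dy": 0, "dz": 0, "wx": 0, "wy": 0, "wz": 0, "jaw": 10},
], grip_force=35)

```text
clock: 5.9
ee_pos: [0.6194, -0.0591, 0.0496]
tool_rot: [[0.996, -0.084, 0.012], [-0.084, -0.996, -0.001], [0.012, -0.0, -1.0]]
ft_force: [15.0, -0.3, -10.6]
width: 0.267
grasp_force: 59.5
```

Call:
play_rows([
  {"dx": -1, "dy": 0, "dz": 0, "wx": 0, "wy": 0, "wz": 0, "jaw": 10},
  {"dx": 0, "dy": 0, "dz": 0, "wx": 0, "wy": 0, "wz": 0, "jaw": 10},
  {"dx": 0, "dy": 0, "dz": 0, "wx": 0, "wy": 0, "wz": 0, "jaw": 10},
  {"dx": 0, "dy": 0, "dz": 0, "wx": 0, "wy": 0, "wz": 0, "jaw": 10},
  {"dx": 0, "dy": 0, "dz": 0, "wx": 0, "wy": 0, "wz": 0, "jaw": 10},
  {"dx": 0, "dy": 0, "dz": 0, "wx": 0, "wy": 0, "wz": 0, "jaw": 10},
  {"dx": 0, "dy": 0, "dz": 0, "wx": 0, "wy": 0, "wz": 0, "jaw": 10},
  {"dx": 0, "dy": 0, "dz": 0, "wx": 0, "wy": 0, "wz": 0, "jaw": 10},
  {"dx": 0, "dy": 0, "dz": 0, "wx": 0, "wy": 0, "wz": 0, "jaw": 10},
  {"dx": 0, "dy": 0, "dz": 0, "wx": 0, "wy": 0, "wz": 0, "jaw": 10},
  {"dx": 0, "dy": 0, "dz": 0, "wx": 0, "wy": 0, "wz": 0, "jaw": 10},
  {"dx": 0, "dy": 0, "dz": 0, "wx": 0, "wy": 0, "wz": 0, "jaw": 10},
  {"dx": 0, "dy": 0, "dz": 0, "wx": 0, "wy": 0, "wz": 0, "jaw": 10},
  {"dx": 0, "dy": 0, "dz": 0, "wx": 0, "wy": 0, "wz": 0, "jaw": 10},
  {"dx": 0, "dy": 0, "dz": 0, "wx": 0, "wy": 0, "wz": 0, "jaw": 10},
  {"dx": 0, "dy": 0, "dz": 0, "wx": 0, "wy": 0, "wz": 0, "jaw": 10},
  {"dx": 0, "dy": 0, "dz": 0, "wx": 0, "wy": 0, "wz": 0, "jaw": 10},
  {"dx": 0, "dy": 0, "dz": 0, "wx": 0, "wy": 0, "wz": 0, "jaw": 10},
  {"dx": 0, "dy": 0, "dz": 0, "wx": 0, "wy": 0, "wz": 0, "jaw": 10},
  {"dx": 0, "dy": 0, "dz": 0, "wx": 0, "wy": 0, "wz": 0, "jaw": 10},
], grip_force=35)

```text
clock: 7.9
ee_pos: [0.6195, -0.0591, 0.0496]
tool_rot: [[0.996, -0.084, 0.014], [-0.084, -0.996, -0.001], [0.014, -0.0, -1.0]]
ft_force: [18.9, -0.6, -10.7]
width: 0.264
grasp_force: 60.0
```

Call:
play_rows([
  {"dx": 2, "dy": 0, "dz": 0, "wx": 0, "wy": 0, "wz": 0, "jaw": 10},
  {"dx": 3, "dy": 0, "dz": 0, "wx": 0, "wy": 0, "wz": 0, "jaw": 10},
  {"dx": 3, "dy": 0, "dz": 0, "wx": 0, "wy": 0, "wz": 0, "jaw": 10},
  {"dx": 3, "dy": 0, "dz": 0, "wx": 0, "wy": 0, "wz": 0, "jaw": 10},
  {"dx": 3, "dy": 0, "dz": 0, "wx": 0, "wy": 0, "wz": 0, "jaw": 10},
  {"dx": 3, "dy": 0, "dz": 0, "wx": 0, "wy": 0, "wz": 0, "jaw": 10},
  {"dx": 3, "dy": 0, "dz": 0, "wx": 0, "wy": 0, "wz": 0, "jaw": 10},
  {"dx": 3, "dy": 0, "dz": 0, "wx": 0, "wy": 0, "wz": 0, "jaw": 10},
  {"dx": 3, "dy": 0, "dz": 0, "wx": 0, "wy": 0, "wz": 0, "jaw": 10},
  {"dx": 3, "dy": 0, "dz": 0, "wx": 0, "wy": 0, "wz": 0, "jaw": 10},
  {"dx": 3, "dy": 0, "dz": 0, "wx": 0, "wy": 0, "wz": 0, "jaw": 10},
  {"dx": 2, "dy": 0, "dz": 0, "wx": 0, "wy": 0, "wz": 0, "jaw": 10},
  {"dx": 2, "dy": 0, "dz": 0, "wx": 0, "wy": 0, "wz": 0, "jaw": 10},
  {"dx": 0, "dy": 0, "dz": 0, "wx": 0, "wy": 0, "wz": 0, "jaw": 10},
  {"dx": 0, "dy": 0, "dz": 0, "wx": 0, "wy": 0, "wz": 0, "jaw": 10},
], grip_force=35)

```text
clock: 9.4
ee_pos: [0.6492, -0.0616, 0.0495]
tool_rot: [[0.996, -0.084, 0.0], [-0.084, -0.996, 0.0], [0.0, -0.0, -1.0]]
ft_force: [3.6, 1.1, -1.0]
width: 0.268
grasp_force: 52.0
```

Call:
play_rows([
  {"dx": 1.5, "dy": 0, "dz": 0, "wx": 0, "wy": 0, "wz": 0, "jaw": 10},
  {"dx": 1.5, "dy": 0, "dz": 0, "wx": 0, "wy": 0, "wz": 0, "jaw": 10},
  {"dx": 0, "dy": 0, "dz": 0, "wx": 0, "wy": 0, "wz": 0, "jaw": 10},
  {"dx": 0, "dy": 0, "dz": 0, "wx": 0, "wy": 0, "wz": 0, "jaw": 10},
], grip_force=35)

```text
clock: 9.8
ee_pos: [0.6491, -0.0615, 0.0494]
tool_rot: [[0.996, -0.084, -0.007], [-0.084, -0.996, 0.001], [-0.007, -0.0, -1.0]]
ft_force: [-6.7, 2.6, 3.3]
width: 0.27
grasp_force: 50.0
```

Call:
play_rows([
  {"dx": -1, "dy": 0, "dz": 0, "wx": 0, "wy": 0, "wz": 0, "jaw": 35},
  {"dx": 0, "dy": 0, "dz": 0, "wx": 0, "wy": 0, "wz": 0, "jaw": 65},
  {"dx": 0, "dy": 0, "dz": 0, "wx": 0, "wy": 0, "wz": 0, "jaw": 65},
  {"dx": 0, "dy": 0, "dz": 0, "wx": 0, "wy": 0, "wz": 0, "jaw": 65},
  {"dx": 0, "dy": 0, "dz": -20, "wx": 0, "wy": 0, "wz": 0, "jaw": 65},
  {"dx": 0, "dy": 0, "dz": -40, "wx": 0, "wy": 0, "wz": 0, "jaw": 65},
  {"dx": 0, "dy": 0, "dz": -50, "wx": 0, "wy": 0, "wz": 0, "jaw": 65},
  {"dx": 0, "dy": 0, "dz": -50, "wx": 0, "wy": 0, "wz": 0, "jaw": 100},
  {"dx": 0, "dy": 0, "dz": -40, "wx": 0, "wy": 0, "wz": 0, "jaw": 100},
], grip_force=35)

```text
clock: 10.7
ee_pos: [0.6516, -0.0621, 0.2533]
tool_rot: [[0.996, -0.084, 0.004], [-0.084, -0.996, -0.001], [0.004, 0.001, -1.0]]
ft_force: [1.1, -0.0, 0.8]
width: 0.782
grasp_force: 0.0
```

```bash
python3 - <<'E'
from h import *
print("knob grip in manifold",inman([.6491,-.0615,.0494]))
plan([.473,.255,.27],1.355)
E
```

```text
knob grip in manifold [-36.24841962   1.43193266  45.4       ]
t 10.7 pos [ 0.6516 -0.0621  0.2533] wz -1.4393 shift mm [ 271.5 -242.4  -16.7] tilt [ 0.0037 -0.0009] f [ 1.1 -0.   0.8] w 73.5 gf 0.0
```

Call:
play_rows([
  {"dx": 0, "dy": 0, "dz": -4, "wx": 0, "wy": 0, "wz": -0.144, "jaw": 100},
  {"dx": 0, "dy": 0, "dz": -4, "wx": 0, "wy": 0, "wz": -0.144, "jaw": 100},
  {"dx": 0, "dy": 0, "dz": -4, "wx": 0, "wy": 0, "wz": -0.144, "jaw": 100},
  {"dx": 0, "dy": 0, "dz": -4, "wx": 0, "wy": 0, "wz": -0.144, "jaw": 100},
  {"dx": 0, "dy": 0, "dz": 0, "wx": 0, "wy": 0, "wz": -0.144, "jaw": 100},
  {"dx": 0, "dy": 0, "dz": 0, "wx": 0, "wy": 0, "wz": -0.144, "jaw": 100},
  {"dx": 0, "dy": 0, "dz": 0, "wx": 0, "wy": 0, "wz": -0.144, "jaw": 100},
  {"dx": 0, "dy": 0, "dz": 0, "wx": 0, "wy": 0, "wz": -0.144, "jaw": 100},
  {"dx": 0, "dy": 0, "dz": 0, "wx": 0, "wy": 0, "wz": -0.144, "jaw": 100},
  {"dx": 0, "dy": 0, "dz": 0, "wx": 0, "wy": 0, "wz": -0.144, "jaw": 100},
  {"dx": 33, "dy": -30, "dz": 0, "wx": 0, "wy": 0, "wz": 0, "jaw": 100},
  {"dx": 34, "dy": -30, "dz": 0, "wx": 0, "wy": 0, "wz": 0, "jaw": 100},
  {"dx": 34, "dy": -30, "dz": 0, "wx": 0, "wy": 0, "wz": 0, "jaw": 100},
  {"dx": 34, "dy": -30, "dz": 0, "wx": 0, "wy": 0, "wz": 0, "jaw": 100},
  {"dx": 34, "dy": -30, "dz": 0, "wx": 0, "wy": 0, "wz": 0, "jaw": 100},
  {"dx": 34, "dy": -30, "dz": 0, "wx": 0, "wy": 0, "wz": 0, "jaw": 100},
  {"dx": 34, "dy": -31, "dz": 0, "wx": 0, "wy": 0, "wz": 0, "jaw": 100},
  {"dx": 34, "dy": -31, "dz": 0, "wx": 0, "wy": 0, "wz": 0, "jaw": 100},
  {"dx": 0, "dy": 0, "dz": 0, "wx": 0, "wy": 0, "wz": 0, "jaw": 100},
  {"dx": 0, "dy": 0, "dz": 0, "wx": 0, "wy": 0, "wz": 0, "jaw": 100},
])

```text
clock: 12.7
ee_pos: [0.4723, 0.255, 0.2657]
tool_rot: [[0.211, 0.977, 0.001], [0.977, -0.211, -0.001], [-0.0, 0.001, -1.0]]
ft_force: [0.7, -0.1, -0.6]
width: 1.001
grasp_force: 0.0
```

```bash
sed -i 's/-\.0023\*EY/-.0012*EY/' h.py; python3 - <<'E'
from h import *
plan([.473,.255,.27],1.355)
st=manip.get_state(); im=manip.read_camera("wrist"); np.save("w4.npy",im)
cv2.imwrite("pics/w4.png",im[:,:,::-1])
c=cam("wrist",st); m=cv2.inRange(cv2.cvtColor(im,cv2.COLOR_RGB2HSV),(8,150,40),(28,255,255))
n,l,s,ce=cv2.connectedComponentsWithStats(m)
for i in range(1,n):
    if s[i,4]>200: print(s[i],ce[i],onz(c,ce[i],.088))
print(proj(c,[.473,.255,.088]))
E
```

```text
t 12.7 pos [0.4723 0.255  0.2657] wz 0.0029 shift mm [ 0.1  0.7 -4.3] tilt [ 0.0009 -0.0006] f [ 0.7 -0.1 -0.6] w 94.1 gf 0.0
[ 306  157   47   45 1661] [326.99036725 175.74111981] [0.48639939 0.26448195 0.088     ]
[ 259  221   54   61 2232] [285.68055556 247.34677419] [0.40951755 0.17760345 0.088     ]
[506 229  27  37 839] [518.47914184 246.56972586] [0.72743283 0.10992376 0.088     ]
[132 294  33  57 471] [142.87473461 323.09341826] [0.16773718 0.10206754 0.088     ]
[473 294  32  56 561] [493.32976827 323.09982175] [ 0.68739336 -0.0108218   0.088     ]
[ 296  356  294   27 3038] [439.39730086 373.83113891] [ 0.59795986 -0.09049287  0.088     ]
[318.43956802 184.86943758]
```

View pics/w4.png

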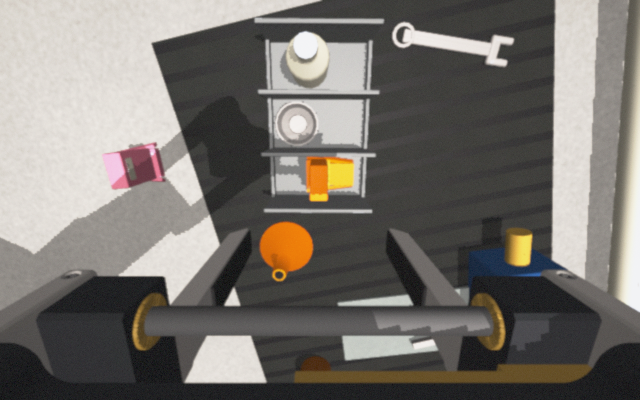

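The wrist view shows the guard at (327,176), toe to the right, upright near (318,183), partly shadowed, between walls at rows 155 and 211. That is close to my prediction of (318,185). A quick edge read-out comes next.

```bash
python3 - <<'E'
from h import *
im=np.load("w4.npy"); c=cam("wrist"); h=cv2.cvtColor(im,cv2.COLOR_RGB2HSV)
m=cv2.inRange(h,(8,150,40),(28,255,255))
for r in range(157,203,4):
    u=np.where(m[r,290:370])[0]+290; print(r,u.min(),u.max(),h[r,308:334:2,2])
P=onz(c,(319,r),.088)
g=im[:,280:370].sum(2).astype(float)
for r in (215,205,150): pass
for u in(285,345): 
    print("walls",u,[ (r,int(im[r,u].sum())) for r in list(range(150,160))+list(range(206,216))])
for v in ((319,201),(319,164),(309.5,198),(327,198)): print(v,onz(c,v,.088).round(4))
E
```

```text
157 307 335 [215 214 212 207 203 190 181 179 199 207 206 206 206]
161 306 352 [236 206 136 137 135 137 134 136 135 178 243 243 243]
165 306 352 [237 200 195 194 196 194 193 194 193 192 240 245 245]
169 306 352 [233 230 240 239 239 239 239 238 237 235 234 245 245]
173 307 352 [232 230 238 239 239 238 237 238 238 234 234 245 245]
177 307 352 [233 230 239 238 238 238 238 238 237 234 233 245 245]
181 307 352 [232 228 238 239 238 237 238 237 236 233 235 245 245]
185 307 351 [232 227 239 238 238 237 236 237 237 233 241 229 234]
189 307 328 [242 234 238 237 237 237 237 236 235 232 226 222 211]
193 310 327 [143 229 238 239 240 239 237 239 239 232 144 122 118]
197 309 328 [ 96 240 245 245 245 245 245 244 245 244 149  71  66]
201 312 324 [ 70 117 155 156 155 155 154 156 155 138  74  72  68]
walls 285 [(150, 198), (151, 204), (152, 263), (153, 351), (154, 372), (155, 382), (156, 446), (157, 565), (158, 608), (159, 610), (206, 201), (207, 210), (208, 326), (209, 493), (210, 562), (211, 529), (212, 355), (213, 213), (214, 185), (215, 195)]
walls 345 [(150, 204), (151, 222), (152, 327), (153, 491), (154, 589), (155, 616), (156, 627), (157, 588), (158, 460), (159, 363), (206, 208), (207, 212), (208, 264), (209, 416), (210, 576), (211, 559), (212, 440), (213, 280), (214, 212), (215, 193)]
(319, 201) [0.4696 0.2325 0.088 ]
(319, 164) [0.48   0.2807 0.088 ]
(309.5, 198) [0.4582 0.2393 0.088 ]
(327, 198) [0.4808 0.2343 0.088 ]
```

```bash
python3 -c "
from h import *
plan([.4745,.2562,.036],1.358)"
```

```text
t 12.75 pos [0.4729 0.2541 0.2655] wz -0.002 shift mm [  2.4   1.2 229.5] tilt [ 0.0007 -0.0008] f [-0.1  0.4  1.2] w 94.1 gf 0.0
```

Call:
play_rows([
  {"dx": 2, "dy": 1, "dz": 35, "wx": 0, "wy": 0, "wz": 0, "jaw": 100},
  {"dx": 0, "dy": 0, "dz": 40, "wx": 0, "wy": 0, "wz": 0, "jaw": 100},
  {"dx": 0, "dy": 0, "dz": 40, "wx": 0, "wy": 0, "wz": 0, "jaw": 100},
  {"dx": 0, "dy": 0, "dz": 40, "wx": 0, "wy": 0, "wz": 0, "jaw": 100},
  {"dx": 0, "dy": 0, "dz": 30, "wx": 0, "wy": 0, "wz": 0, "jaw": 100},
  {"dx": 0, "dy": 0, "dz": 25, "wx": 0, "wy": 0, "wz": 0, "jaw": 100},
  {"dx": 0, "dy": 0, "dz": 15, "wx": 0, "wy": 0, "wz": 0, "jaw": 100},
  {"dx": 0, "dy": 0, "dz": 0, "wx": 0, "wy": 0, "wz": 0, "jaw": 100},
  {"dx": 0, "dy": 0, "dz": 0, "wx": 0, "wy": 0, "wz": 0, "jaw": 100},
], grip_force=20)

```text
clock: 13.65
ee_pos: [0.4749, 0.255, 0.0406]
tool_rot: [[0.216, 0.976, 0.0], [0.976, -0.216, -0.0], [-0.0, 0.0, -1.0]]
ft_force: [-0.1, -0.3, 0.5]
width: 1.002
grasp_force: 0.0
```

Call:
play_rows([
  {"dx": 0, "dy": 0, "dz": 0, "wx": 0, "wy": 0, "wz": 0, "jaw": 60},
  {"dx": 0, "dy": 0, "dz": 0, "wx": 0, "wy": 0, "wz": 0, "jaw": 40},
  {"dx": 0, "dy": 0, "dz": 0, "wx": 0, "wy": 0, "wz": 0, "jaw": 30},
  {"dx": 0, "dy": 0, "dz": 0, "wx": 0, "wy": 0, "wz": 0, "jaw": 5},
  {"dx": 0, "dy": 0, "dz": 0, "wx": 0, "wy": 0, "wz": 0, "jaw": 5},
  {"dx": 0, "dy": 0, "dz": 0, "wx": 0, "wy": 0, "wz": 0, "jaw": 5},
  {"dx": 0, "dy": 0, "dz": 0, "wx": 0, "wy": 0, "wz": 0, "jaw": 5},
  {"dx": 0, "dy": 0, "dz": 0, "wx": 0, "wy": 0, "wz": 0, "jaw": 5},
  {"dx": 0, "dy": 0, "dz": 0, "wx": 0, "wy": 0, "wz": 0, "jaw": 5},
], grip_force=20)

```text
clock: 14.55
ee_pos: [0.4738, 0.2562, 0.0404]
tool_rot: [[0.213, 0.977, -0.0], [0.977, -0.213, -0.0], [-0.0, -0.0, -1.0]]
ft_force: [-1.4, -0.6, 0.8]
width: 0.27
grasp_force: 0.8
```

Call:
play_rows([
  {"dx": 0, "dy": 0, "dz": 0, "wx": 0, "wy": 0, "wz": 0, "jaw": 5},
  {"dx": 0, "dy": 0, "dz": 0, "wx": 0, "wy": 0, "wz": 0, "jaw": 5},
  {"dx": 0, "dy": 0, "dz": 0, "wx": 0, "wy": 0, "wz": 0, "jaw": 5},
  {"dx": 0, "dy": 0, "dz": -5, "wx": 0, "wy": 0, "wz": 0, "jaw": 5},
  {"dx": 0, "dy": 0, "dz": -10, "wx": 0, "wy": 0, "wz": 0, "jaw": 5},
  {"dx": 0, "dy": 0, "dz": -20, "wx": 0, "wy": 0, "wz": 0, "jaw": 5},
  {"dx": 0, "dy": 0, "dz": -30, "wx": 0, "wy": 0, "wz": 0, "jaw": 5},
  {"dx": 0, "dy": 0, "dz": -30, "wx": 0, "wy": 0, "wz": 0, "jaw": 5},
  {"dx": 0, "dy": 0, "dz": -30, "wx": 0, "wy": 0, "wz": 0, "jaw": 5},
  {"dx": 0, "dy": 0, "dz": -20, "wx": 0, "wy": 0, "wz": 0, "jaw": 5},
  {"dx": 0, "dy": 0, "dz": 0, "wx": 0, "wy": 0, "wz": 0, "jaw": 5},
], grip_force=25)

```text
clock: 15.65
ee_pos: [0.4761, 0.257, 0.1904]
tool_rot: [[0.213, 0.977, 0.009], [0.977, -0.213, 0.003], [0.005, 0.008, -1.0]]
ft_force: [0.5, 0.3, -1.5]
width: 0.255
grasp_force: 25.0
```

```bash
python3 -c "
from h import *
plan(man(-.180,0,.17),YM+np.pi/2); print(man(-.18,0,0))"
```

```text
t 15.65 pos [0.4761 0.257  0.1904] wz -0.1295 shift mm [-302.9   55.8   16.4] tilt [0.0085 0.0033] f [ 0.5  0.3 -1.5] w 24.0 gf 24.99970704317093
[ 0.50584518 -0.04955493  0.004     ]
```

Call:
play_rows([
  {"dx": 0, "dy": 0, "dz": 0, "wx": 0, "wy": 0, "wz": -0.065, "jaw": 5},
  {"dx": 0, "dy": 0, "dz": 0, "wx": 0, "wy": 0, "wz": -0.065, "jaw": 5},
  {"dx": -23, "dy": 5, "dz": 0, "wx": 0, "wy": 0, "wz": 0, "jaw": 5},
  {"dx": -35, "dy": 6, "dz": 0, "wx": 0, "wy": 0, "wz": 0, "jaw": 5},
  {"dx": -35, "dy": 6, "dz": 0, "wx": 0, "wy": 0, "wz": 0, "jaw": 5},
  {"dx": -35, "dy": 6, "dz": 0, "wx": 0, "wy": 0, "wz": 0, "jaw": 5},
  {"dx": -35, "dy": 6, "dz": 0, "wx": 0, "wy": 0, "wz": 0, "jaw": 5},
  {"dx": -35, "dy": 7, "dz": 0, "wx": 0, "wy": 0, "wz": 0, "jaw": 5},
  {"dx": -35, "dy": 7, "dz": 0, "wx": 0, "wy": 0, "wz": 0, "jaw": 5},
  {"dx": -35, "dy": 7, "dz": 0, "wx": 0, "wy": 0, "wz": 0, "jaw": 5},
  {"dx": -23, "dy": 5, "dz": 0, "wx": 0, "wy": 0, "wz": 0, "jaw": 5},
  {"dx": -12, "dy": 1, "dz": 0, "wx": 0, "wy": 0, "wz": 0, "jaw": 5},
  {"dx": 0, "dy": 0, "dz": 0, "wx": 0, "wy": 0, "wz": 0, "jaw": 5},
  {"dx": 0, "dy": 0, "dz": 0, "wx": 0, "wy": 0, "wz": 0, "jaw": 5},
], grip_force=25)

```text
clock: 17.05
ee_pos: [0.5037, -0.0496, 0.1849]
tool_rot: [[0.085, 0.996, -0.001], [0.996, -0.085, 0.001], [0.001, -0.001, -1.0]]
ft_force: [-0.2, 0.8, -0.9]
width: 0.255
grasp_force: 25.0
```

```bash
python3 - <<'E'
from h import *
plan(man(-.180,0,.039),YM+np.pi/2)
im=manip.read_camera("wrist"); s=manip.read_camera("top")
cv2.imwrite("pics/w5.png",np.hstack([cv2.resize(im[:,80:560],(480,400)),cv2.resize(s[110:260,300:420],(320,400))])[:,:,::-1])
E
```

```text
t 17.05 pos [ 0.5037 -0.0496  0.1849] wz 0.0008 shift mm [  0.3   2.1 141.9] tilt [-0.001  0.001] f [-0.2  0.8 -0.9] w 24.0 gf 24.999754428863525
```

View pics/w5.png

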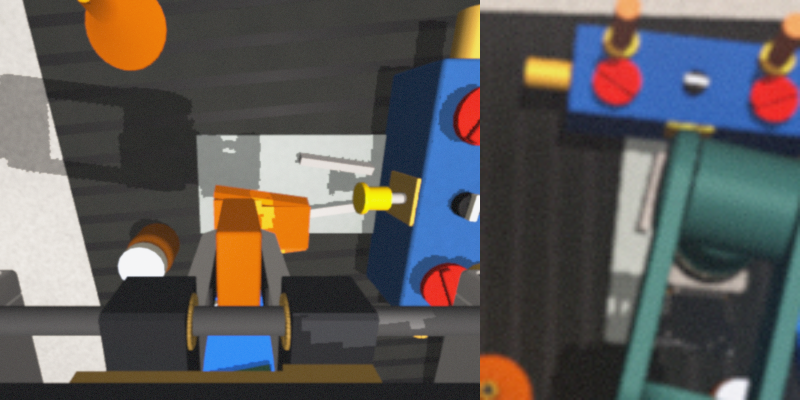

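The guard is held upright at (240,230) with its toe towards the block, over the plate's bare part. Lower it.

Call:
play_rows([
  {"dx": 0, "dy": 2, "dz": 30, "wx": 0, "wy": 0, "wz": 0, "jaw": 5},
  {"dx": 0, "dy": 0, "dz": 35, "wx": 0, "wy": 0, "wz": 0, "jaw": 5},
  {"dx": 0, "dy": 0, "dz": 35, "wx": 0, "wy": 0, "wz": 0, "jaw": 5},
  {"dx": 0, "dy": 0, "dz": 20, "wx": 0, "wy": 0, "wz": 0, "jaw": 5},
  {"dx": 0, "dy": 0, "dz": 10, "wx": 0, "wy": 0, "wz": 0, "jaw": 5},
  {"dx": 0, "dy": 0, "dz": 4, "wx": 0, "wy": 0, "wz": 0, "jaw": 5},
  {"dx": 0, "dy": 0, "dz": 0, "wx": 0, "wy": 0, "wz": 0, "jaw": 5},
  {"dx": 0, "dy": 0, "dz": 0, "wx": 0, "wy": 0, "wz": 0, "jaw": 5},
], grip_force=25)

```text
clock: 17.95
ee_pos: [0.5073, -0.0507, 0.0531]
tool_rot: [[0.084, 0.996, 0.003], [0.996, -0.084, -0.001], [-0.0, 0.003, -1.0]]
ft_force: [0.0, -0.3, -1.3]
width: 0.253
grasp_force: 25.0
```

Call:
play_rows([
  {"dx": 0, "dy": 0, "dz": 4, "wx": 0, "wy": 0, "wz": 0, "jaw": 5},
  {"dx": 0, "dy": 0, "dz": 3, "wx": 0, "wy": 0, "wz": 0, "jaw": 5},
  {"dx": 0, "dy": 0, "dz": 2, "wx": 0, "wy": 0, "wz": 0, "jaw": 5},
  {"dx": 0, "dy": 0, "dz": 0, "wx": 0, "wy": 0, "wz": 0, "jaw": 5},
  {"dx": 0, "dy": 0, "dz": 0, "wx": 0, "wy": 0, "wz": 0, "jaw": 5},
], grip_force=25)

```text
clock: 18.45
ee_pos: [0.506, -0.0507, 0.0424]
tool_rot: [[0.085, 0.996, -0.0], [0.996, -0.085, -0.0], [-0.0, -0.0, -1.0]]
ft_force: [0.4, 0.9, -2.4]
width: 0.254
grasp_force: 25.0
```

Call:
play_rows([
  {"dx": 0, "dy": 0, "dz": 1, "wx": 0, "wy": 0, "wz": 0, "jaw": 5},
  {"dx": 0, "dy": 0, "dz": 1, "wx": 0, "wy": 0, "wz": 0, "jaw": 5},
  {"dx": 0, "dy": 0, "dz": 0, "wx": 0, "wy": 0, "wz": 0, "jaw": 5},
  {"dx": 0, "dy": 0, "dz": 0, "wx": 0, "wy": 0, "wz": 0, "jaw": 5},
], grip_force=25)

```text
clock: 18.85
ee_pos: [0.5061, -0.0507, 0.0424]
tool_rot: [[0.085, 0.996, 0.0], [0.996, -0.085, -0.0], [-0.0, 0.0, -1.0]]
ft_force: [-4.8, 0.8, 8.6]
width: 0.253
grasp_force: 25.0
```

Call:
play_rows([
  {"dx": 0, "dy": 0, "dz": -1, "wx": 0, "wy": 0, "wz": 0, "jaw": 35},
  {"dx": 0, "dy": 0, "dz": 0, "wx": 0, "wy": 0, "wz": 0, "jaw": 75},
  {"dx": 0, "dy": 0, "dz": 0, "wx": 0, "wy": 0, "wz": 0, "jaw": 75},
  {"dx": 0, "dy": 0, "dz": 0, "wx": 0, "wy": 0, "wz": 0, "jaw": 75},
  {"dx": 0, "dy": 0, "dz": -15, "wx": 0, "wy": 0, "wz": 0, "jaw": 75},
  {"dx": 0, "dy": 0, "dz": -35, "wx": 0, "wy": 0, "wz": 0, "jaw": 75},
  {"dx": 0, "dy": 0, "dz": -40, "wx": 0, "wy": 0, "wz": 0, "jaw": 75},
  {"dx": 0, "dy": 0, "dz": -40, "wx": 0, "wy": 0, "wz": 0, "jaw": 90},
  {"dx": 0, "dy": 0, "dz": -20, "wx": 0, "wy": 0, "wz": 0.14, "jaw": 90},
  {"dx": 0, "dy": 0, "dz": 0, "wx": 0, "wy": 0, "wz": 0.143, "jaw": 90},
  {"dx": 0, "dy": 0, "dz": 0, "wx": 0, "wy": 0, "wz": 0.143, "jaw": 90},
  {"dx": 0, "dy": 0, "dz": 0, "wx": 0, "wy": 0, "wz": 0.143, "jaw": 90},
  {"dx": 0, "dy": 0, "dz": 0, "wx": 0, "wy": 0, "wz": 0.143, "jaw": 90},
  {"dx": 0, "dy": 0, "dz": 0, "wx": 0, "wy": 0, "wz": 0.143, "jaw": 90},
  {"dx": 0, "dy": 0, "dz": 0, "wx": 0, "wy": 0, "wz": 0.143, "jaw": 90},
  {"dx": 0, "dy": 0, "dz": 0, "wx": 0, "wy": 0, "wz": 0.143, "jaw": 90},
  {"dx": 0, "dy": 0, "dz": 0, "wx": 0, "wy": 0, "wz": 0.143, "jaw": 90},
  {"dx": 0, "dy": 0, "dz": 0, "wx": 0, "wy": 0, "wz": 0.143, "jaw": 90},
  {"dx": 0, "dy": 0, "dz": 0, "wx": 0, "wy": 0, "wz": 0.143, "jaw": 90},
  {"dx": 0, "dy": 0, "dz": 0, "wx": 0, "wy": 0, "wz": 0, "jaw": 90},
], grip_force=25)

```text
clock: 20.85
ee_pos: [0.506, -0.0506, 0.1912]
tool_rot: [[0.996, -0.084, -0.0], [-0.084, -0.996, 0.0], [-0.0, 0.0, -1.0]]
ft_force: [-0.5, 0.1, 0.3]
width: 0.9
grasp_force: 0.0
```

```bash
python3 - <<'E'
from h import *
plan([.5061,-.0507,.04],YM); print("TCP at release in man",inman([.5061,-.0507,.0424]))
st=manip.get_state(); c=cam("wrist",st); im=manip.read_camera("wrist"); np.save("w6.npy",im)
v=im[:,:,::-1].copy()
for P in [man(-.18,0,.086),man(-.108,.0325,.013),man(-.108,-.0325,.013),man(-.02,.02,.013),man(-.02,-.02,.013)]:
    p=proj(c,P); cv2.drawMarker(v,tuple(int(a) for a in p.round()),(255,0,255),0,9,1); print(p.round(1))
h=cv2.cvtColor(im,cv2.COLOR_RGB2HSV); m=cv2.inRange(h,(6,150,40),(20,255,255))
for r in range(130,260,6):
    u=np.where(m[r,260:380])[0]+260
    if len(u): print(r,u.min(),u.max())
cv2.imwrite("pics/w6.png",cv2.resize(v[90:290,190:450],None,fx=3,fy=3))
E
```

```text
t 20.85 pos [ 0.506  -0.0506  0.1912] wz 0.0016 shift mm [1.000e-01 1.000e-01 1.512e+02] tilt [-0.0004  0.    ] f [-0.5  0.1  0.3] w 84.6 gf 0.0
TCP at release in man [-179.64833044   -1.11912763   38.4       ]
[316.3 201.9]
[290.3 129.3]
[343.2 129.4]
[299.3  49.8]
[334.3  49.9]
148 301 334
154 300 334
160 299 335
166 298 336
172 298 336
178 297 337
184 296 338
190 295 339
196 294 339
202 295 295
208 295 339
244 372 378
250 360 378
256 356 379
```

View pics/w6.png

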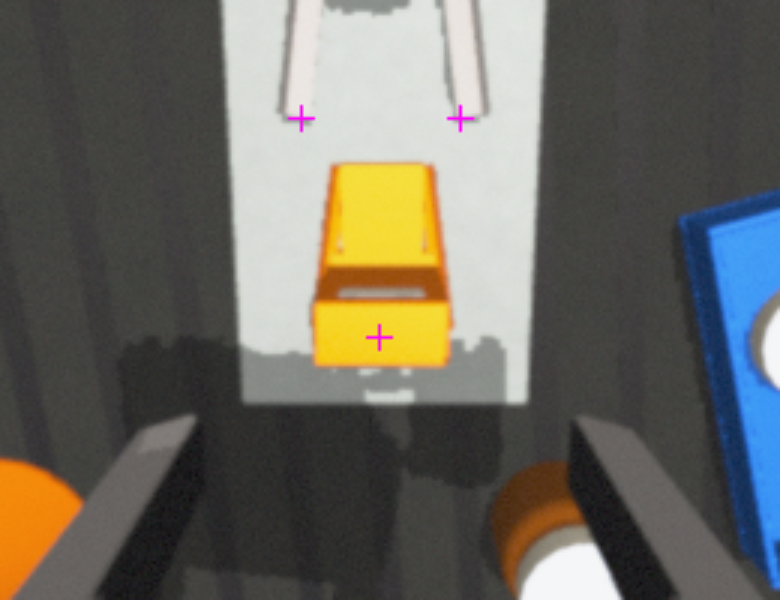

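The guard stands on the plate aligned with the rails, with its toe centre at crop (382,163) against a rail middle of about 385, so within about 1 mm. Next is the side grip, after checking the jar's clearance.

```bash
python3 -c "
from h import *
print('jar',inman(onz(cam('top'),(397,262),.079)),'funnel',inman(onz(cam('top'),(304,258),.05)))
plan(np.r_[.5061,-.0507,.036],YM)"
```

```text
jar [-295.77387001  -82.25093302   75.        ] funnel [-312.00704227  180.04568148   46.        ]
t 20.9 pos [ 0.506  -0.0506  0.1912] wz 0.0042 shift mm [1.000e-01 1.000e-01 1.552e+02] tilt [-0.0003  0.0001] f [ 0.2 -0.1  0.4] w 84.1 gf 0.0
```

Call:
play_rows([
  {"dx": 0, "dy": 0, "dz": 30, "wx": 0, "wy": 0, "wz": 0.003, "jaw": 80},
  {"dx": 0, "dy": 0, "dz": 40, "wx": 0, "wy": 0, "wz": 0, "jaw": 80},
  {"dx": 0, "dy": 0, "dz": 40, "wx": 0, "wy": 0, "wz": 0, "jaw": 80},
  {"dx": 0, "dy": 0, "dz": 25, "wx": 0, "wy": 0, "wz": 0, "jaw": 80},
  {"dx": 0, "dy": 0, "dz": 14, "wx": 0, "wy": 0, "wz": 0, "jaw": 80},
  {"dx": 0, "dy": 0, "dz": 4, "wx": 0, "wy": 0, "wz": 0, "jaw": 80},
  {"dx": 0, "dy": 0, "dz": 0, "wx": 0, "wy": 0, "wz": 0, "jaw": 80},
  {"dx": 0, "dy": 0, "dz": 0, "wx": 0, "wy": 0, "wz": 0, "jaw": 60},
  {"dx": 0, "dy": 0, "dz": 0, "wx": 0, "wy": 0, "wz": 0, "jaw": 54},
  {"dx": 0, "dy": 0, "dz": 0, "wx": 0, "wy": 0, "wz": 0, "jaw": 40},
  {"dx": 0, "dy": 0, "dz": 0, "wx": 0, "wy": 0, "wz": 0, "jaw": 40},
  {"dx": 0, "dy": 0, "dz": 0, "wx": 0, "wy": 0, "wz": 0, "jaw": 40},
  {"dx": 0, "dy": 0, "dz": 0, "wx": 0, "wy": 0, "wz": 0, "jaw": 40},
], grip_force=30)

```text
clock: 22.2
ee_pos: [0.5067, -0.0503, 0.0395]
tool_rot: [[0.996, -0.087, 0.002], [-0.087, -0.996, 0.0], [0.002, -0.001, -1.0]]
ft_force: [-1.0, 1.8, 4.7]
width: 0.51
grasp_force: 30.0
```

Call:
play_rows([
  {"dx": 4, "dy": 0.4, "dz": 0, "wx": 0, "wy": 0, "wz": 0, "jaw": 40},
  {"dx": 8, "dy": 0.4, "dz": 0, "wx": 0, "wy": 0, "wz": 0, "jaw": 40},
  {"dx": 8, "dy": 0, "dz": 0, "wx": 0, "wy": 0, "wz": 0, "jaw": 40},
  {"dx": 8, "dy": 0, "dz": 0, "wx": 0, "wy": 0, "wz": 0, "jaw": 40},
  {"dx": 8, "dy": 0, "dz": 0, "wx": 0, "wy": 0, "wz": 0, "jaw": 40},
  {"dx": 8, "dy": 0, "dz": 0, "wx": 0, "wy": 0, "wz": 0, "jaw": 40},
  {"dx": 8, "dy": 0, "dz": 0, "wx": 0, "wy": 0, "wz": 0, "jaw": 40},
  {"dx": 8, "dy": 0, "dz": 0, "wx": 0, "wy": 0, "wz": 0, "jaw": 40},
  {"dx": 6, "dy": 0, "dz": 0, "wx": 0, "wy": 0, "wz": 0, "jaw": 40},
  {"dx": 6, "dy": 0, "dz": 0, "wx": 0, "wy": 0, "wz": 0, "jaw": 40},
  {"dx": 5, "dy": 0, "dz": 0, "wx": 0, "wy": 0, "wz": 0, "jaw": 40},
  {"dx": 4, "dy": 0, "dz": 0, "wx": 0, "wy": 0, "wz": 0, "jaw": 40},
  {"dx": 0, "dy": 0, "dz": 0, "wx": 0, "wy": 0, "wz": 0, "jaw": 40},
  {"dx": 0, "dy": 0, "dz": 0, "wx": 0, "wy": 0, "wz": 0, "jaw": 40},
], grip_force=30)

```text
clock: 23.6
ee_pos: [0.5858, -0.0591, 0.0396]
tool_rot: [[0.996, -0.087, -0.002], [-0.087, -0.996, -0.001], [-0.002, 0.001, -1.0]]
ft_force: [-4.8, -0.3, 8.0]
width: 0.512
grasp_force: 30.0
```

```bash
python3 -c "
from h import *
s=manip.get_state(); print(inman(s['ee_pos'])); plan(man(-.074,-.0015,.0355),YM)"
```

```text
[-99.56470431  -2.67830392  35.62117036]
t 23.6 pos [ 0.5858 -0.0591  0.0396] wz -0.0017 shift mm [25.6 -1.2  0.1] tilt [-0.002  -0.0013] f [-4.8 -0.3  8. ] w 48.1 gf 29.973846673965454
```

Call:
play_rows([
  {"dx": 4, "dy": -0.4, "dz": -0.3, "wx": 0, "wy": 0, "wz": 0, "jaw": 40},
  {"dx": 4, "dy": -0.4, "dz": 0, "wx": 0, "wy": 0, "wz": 0, "jaw": 40},
  {"dx": 4, "dy": 0, "dz": 0, "wx": 0, "wy": 0, "wz": 0, "jaw": 40},
  {"dx": 3, "dy": 0, "dz": 0, "wx": 0, "wy": 0, "wz": 0, "jaw": 40},
  {"dx": 3, "dy": 0, "dz": 0, "wx": 0, "wy": 0, "wz": 0, "jaw": 40},
  {"dx": 2, "dy": 0, "dz": 0, "wx": 0, "wy": 0, "wz": 0, "jaw": 40},
  {"dx": 0, "dy": 0, "dz": 0, "wx": 0, "wy": 0, "wz": 0, "jaw": 40},
  {"dx": 0, "dy": 0, "dz": 0, "wx": 0, "wy": 0, "wz": 0, "jaw": 40},
], grip_force=30)

```text
clock: 24.4
ee_pos: [0.6033, -0.0589, 0.04]
tool_rot: [[0.996, -0.087, -0.007], [-0.087, -0.996, 0.001], [-0.008, -0.0, -1.0]]
ft_force: [-10.4, 2.5, 10.8]
width: 0.508
grasp_force: 30.0
```

Call:
play_rows([
  {"dx": 2, "dy": 0, "dz": -0.7, "wx": 0, "wy": 0, "wz": 0, "jaw": 40},
  {"dx": 2, "dy": 0, "dz": 0, "wx": 0, "wy": 0, "wz": 0, "jaw": 40},
  {"dx": 2, "dy": 0, "dz": 0, "wx": 0, "wy": 0, "wz": 0, "jaw": 40},
  {"dx": 0, "dy": 0, "dz": 0, "wx": 0, "wy": 0, "wz": 0, "jaw": 40},
  {"dx": 0, "dy": 0, "dz": 0, "wx": 0, "wy": 0, "wz": 0, "jaw": 40},
], grip_force=30)

```text
clock: 24.9
ee_pos: [0.6088, -0.0586, 0.04]
tool_rot: [[0.996, -0.087, -0.009], [-0.087, -0.996, 0.002], [-0.009, -0.002, -1.0]]
ft_force: [-9.9, 3.8, 10.7]
width: 0.512
grasp_force: 30.0
```

```bash
python3 -c "
from h import *
s=manip.get_state(); print(inman(s['ee_pos']),s['moment']); plan(man(-.074,-.0015,.0355),YM)"
```

```text
[-76.66504368  -0.26226563  36.03005732] [ 0.76633729  1.88884269 -0.15201389]
t 24.9 pos [ 0.6088 -0.0586  0.04  ] wz -0.0016 shift mm [2.7 1.2 0.5] tilt [-0.0089  0.0024] f [-9.9  3.8 10.7] w 48.1 gf 29.96552288532257
```

Call:
play_rows([
  {"dx": 1.5, "dy": -0.5, "dz": -0.3, "wx": 0, "wy": 0, "wz": 0, "jaw": 40},
  {"dx": 1.5, "dy": -0.3, "dz": 0, "wx": 0, "wy": 0, "wz": 0, "jaw": 40},
  {"dx": 1, "dy": 0, "dz": 0, "wx": 0, "wy": 0, "wz": 0, "jaw": 40},
  {"dx": 0, "dy": 0, "dz": 0, "wx": 0, "wy": 0, "wz": 0, "jaw": 40},
  {"dx": 0, "dy": 0, "dz": 0, "wx": 0, "wy": 0, "wz": 0, "jaw": 40},
], grip_force=30)

```text
clock: 25.4
ee_pos: [0.6113, -0.0585, 0.0401]
tool_rot: [[0.996, -0.087, -0.012], [-0.087, -0.996, 0.002], [-0.012, -0.001, -1.0]]
ft_force: [-15.5, 2.4, 12.1]
width: 0.508
grasp_force: 30.0
```

Call:
play_rows([
  {"dx": 1.5, "dy": 0, "dz": 0, "wx": 0, "wy": 0, "wz": 0, "jaw": 40},
  {"dx": 1.5, "dy": 0, "dz": 0, "wx": 0, "wy": 0, "wz": 0, "jaw": 40},
  {"dx": 0, "dy": 0, "dz": 0, "wx": 0, "wy": 0, "wz": 0, "jaw": 40},
  {"dx": 0, "dy": 0, "dz": 0, "wx": 0, "wy": 0, "wz": 0, "jaw": 40},
  {"dx": 0, "dy": 0, "dz": 0, "wx": 0, "wy": 0, "wz": 0, "jaw": 40},
], grip_force=30)

```text
clock: 25.9
ee_pos: [0.6118, -0.0585, 0.0399]
tool_rot: [[0.996, -0.086, -0.018], [-0.086, -0.996, 0.002], [-0.018, -0.001, -1.0]]
ft_force: [-21.0, 3.1, 15.8]
width: 0.51
grasp_force: 30.0
```

```bash
python3 -c "
from h import *
s=manip.get_state(); print(inman(s['ee_pos']),s['moment']); plan(man(-.074,-.0015,.0355),YM)"
```

```text
[-73.64523394   0.13881701  35.94417125] [0.70684404 3.27178162 0.2562919 ]
t 25.9 pos [ 0.6118 -0.0585  0.0399] wz -0.0006 shift mm [-0.4  1.6  0.4] tilt [-0.018   0.0022] f [-21.    3.1  15.8] w 47.9 gf 30.006626844406128
```

Call:
play_rows([
  {"dx": -1.5, "dy": 0, "dz": -0.5, "wx": 0, "wy": 0, "wz": 0, "jaw": 40},
  {"dx": -1.5, "dy": 0, "dz": -0.5, "wx": 0, "wy": 0, "wz": 0, "jaw": 40},
  {"dx": 0, "dy": 0, "dz": 0, "wx": 0, "wy": 0, "wz": 0, "jaw": 40},
], grip_force=30)

```text
clock: 26.2
ee_pos: [0.6124, -0.0586, 0.0397]
tool_rot: [[0.996, -0.087, -0.01], [-0.087, -0.996, 0.002], [-0.01, -0.001, -1.0]]
ft_force: [-8.9, 2.8, 4.9]
width: 0.509
grasp_force: 30.0
```

Call:
play_rows([
  {"dx": 0, "dy": 0, "dz": 0, "wx": 0, "wy": 0, "wz": 0, "jaw": 56},
  {"dx": 0, "dy": 0, "dz": 0, "wx": 0, "wy": 0, "wz": 0, "jaw": 64},
  {"dx": 0, "dy": 0, "dz": 0, "wx": 0, "wy": 0, "wz": 0, "jaw": 75},
  {"dx": 0, "dy": 0, "dz": 0, "wx": 0, "wy": 0, "wz": 0, "jaw": 75},
  {"dx": 0, "dy": 0, "dz": 0, "wx": 0, "wy": 0, "wz": 0, "jaw": 75},
  {"dx": 0, "dy": 0, "dz": -15, "wx": 0, "wy": 0, "wz": 0, "jaw": 75},
  {"dx": 0, "dy": 0, "dz": -35, "wx": 0, "wy": 0, "wz": 0, "jaw": 75},
  {"dx": 0, "dy": 0, "dz": -45, "wx": 0, "wy": 0, "wz": 0, "jaw": 75},
  {"dx": 0, "dy": 0, "dz": -45, "wx": 0, "wy": 0, "wz": 0, "jaw": 75},
  {"dx": 0, "dy": 0, "dz": -40, "wx": 0, "wy": 0, "wz": 0, "jaw": 75},
  {"dx": 0, "dy": 0, "dz": 0, "wx": 0, "wy": 0, "wz": 0, "jaw": 75},
], grip_force=30)

```text
clock: 27.3
ee_pos: [0.62, -0.0601, 0.2312]
tool_rot: [[0.996, -0.087, 0.017], [-0.087, -0.996, -0.003], [0.017, 0.002, -1.0]]
ft_force: [0.4, 0.1, 1.0]
width: 0.75
grasp_force: 0.0
```

```bash
python3 - <<'E'
from h import *
plan(man(-.074,0,.2),YM)
st=manip.get_state(); c=cam("wrist",st); im=manip.read_camera("wrist"); np.save("w7.npy",im); s=manip.read_camera("scene")
h=cv2.cvtColor(im,cv2.COLOR_RGB2HSV); m=cv2.inRange(h,(6,150,40),(28,255,255))
for r in range(110,230,5):
    u=np.where(m[r,260:380])[0]+260
    if len(u): print(r,u.min(),u.max(),end="; ")
print("pred top front/back edge, knob",proj(c,man(-.062,0,.086)),proj(c,man(-.086,0,.086)),proj(c,man(-.052,0,.084)))
print("tcp man",inman(st["ee_pos"]))
a=cv2.resize(im[60:260,220:420],(400,400),interpolation=2); b=cv2.resize(s[220:320,270:370],(400,400),interpolation=2)
cv2.imwrite("pics/w7.png",np.hstack([a,b])[:,:,::-1])
E
```

```text
t 27.3 pos [ 0.62   -0.0601  0.2312] wz -0.0016 shift mm [-8.6 -0.8 27.2] tilt [ 0.0165 -0.0033] f [0.4 0.1 1. ] w 70.5 gf 0.0
155 305 329; 160 305 330; 165 304 331; 170 303 331; 175 303 332; 180 302 333; 185 301 333; 190 299 335; 195 298 336; 200 298 336; 205 298 336; 210 299 336; pred top front/back edge, knob [316.58746831 191.72982649] [316.64986163 211.15760155] [316.57068298 183.09635459]
tcp man [-65.38500216  -0.76551747 227.16152322]
```

View pics/w7.png

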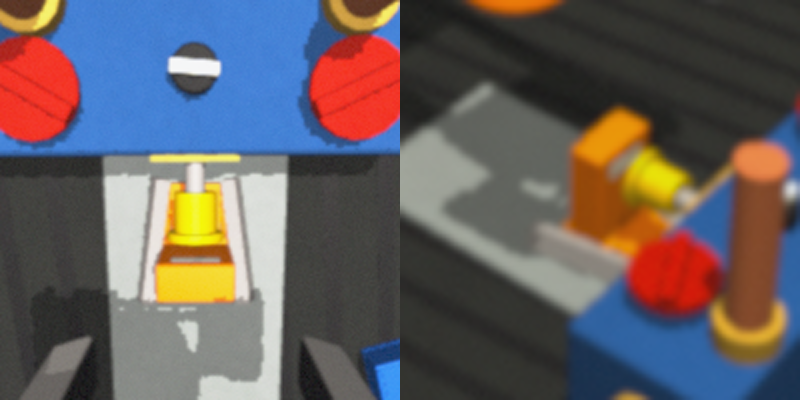

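The guard sits upright between the rails. Its top face is at rows 191–211 (predicted 192–211), and it is centred in front of the home-position knob at crop (195,215). The gripper is clear, so I hand in.

```bash
python3 -c "
from station import manip
print(manip.hand_in())"
```

```text
the job is handed in; nothing more can be done
None
```

The job is handed in at about 27 s on the clock: the plunger was held at its stop for 2 s and eased home, the guard is wedged at about manifold x -74 mm and released, and I saw no sign of anything else being disturbed; the hand-in returned no verdict.

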